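Draw the ply pad from under the jar and put it home in its keeper

TASK

Draw the ply pad straight out from between the two bearers, from under the cork block and the jar of strips, so that block and jar settle onto the bearers and stay standing in their place. Then slide the pad into the open mouth of the keeper, fully home against its end stop, and let go. Handle the pad gently: do not force it against the bearers or the keeper, and leave the other things on the table alone.

Things in the scene. Friction and masses are not known exactly. Their poses are not given: they have to be found in the camera images.
- ply_pad: Flat pad of pale birch ply, 155 x 56 x 12 thick, 0.07 kg, at the bottom of the stack. At the start it lies on the table; about 50 of its length is under the cork block between the bearers, about 105 sticks out in front. Origin: centre of its underside, z up. Its long side is not along its own x but 0.401 rad anticlockwise of it (use pad_mid).
- pad_mid (a point): Centre of the ply pad (mid-thickness, 6 above its underside). x along its length towards the end that is buried under the block at the start, y across its 56 width, z up. Its ends lie at x = +77.5 (buried) and -77.5 (free).
- bearer_frame: Low pale wooden frame, fixed and rigid. Origin on the table midway between its two stops, at their rear faces; x points to the stack, the pad is drawn to -x. Two bearers 8 high along x from -16 to 62, y = +/-30 to 46: a 60 gap for the 56 pad, 2 play a side. Stops on them, 26 high, x -14 to 0, hold the block back. Rear tie bar x 55 to 65, 6 high.
- pad_keeper: Dark U of wooden battens 18 high, 14 thick, fixed, no floor or roof. Origin on the table on its centre line; x points inwards, the mouth opens to -x. Sides at y = +/-30 (2 play a side of the pad) inwards from x = -50, flared to 75 wide at x = -68. A pale stop block between the sides is the end: clamped with its face somewhere at x = -32 to 0, another place each time, not reported. Rigid.
- cork_block: Brown cork block, 105 x 60 x 30 high, about 0.12 kg, lying across the pad with its long side across the frame and its front face about 1.5 behind the stops. Origin: centre of its underside, at 12 above the table on the pad and at 8 when settled on the bearers; z up.
- strip_jar: Glass jar with dark and pale strips standing in it, 72 across, 159 high with the strips, about 0.35 kg, standing upright on the cork block. Origin: centre of its underside; z up.
- wedge: Bystander: small reddish wooden wedge, 64 long, 16 high, between the frame and the keeper. Origin: centre of its underside.
- ebony_offcut: Bystander: black stick 85 x 18 x 12 high beyond the keeper. Origin: centre of its underside.
- oak_offcut: Bystander: oak block 70 x 42 x 22 high on the left. Origin: centre of its underside.
- tape_ring: Bystander: flat ring of paper tape, 90 across, 18 high, near left. Origin: centre of its underside.

How it is judged:
On the way:
1. the pad is drawn clear of the bearers towards the front, and the block and the jar have come down onto the bearers, upright (x of pad_mid in the frame of bearer_frame below -0.0945 m and z of cork_block in the frame of bearer_frame below 0.0095 m and angle between cork_block's own z axis and vertical below 0.04 rad and angle between strip_jar's own z axis and vertical below 0.06 rad), for 0.2 s.
At the end, for the whole second after the job is handed in: The pad lies flat in the keeper (tilt under 0.05 rad, in line within 0.09 rad, centred within 5 mm), its end within 2 mm of the end stop, at rest; the cork block lies flat on both bearers and the jar stands upright on it, block within 12 mm and jar within 15 mm of where they started (x of pad_stop_c0 in the frame of pad_mid between 0.08 and 0.0865 m and y of pad_mid in the frame of pad_keeper between -0.005 and 0.005 m and z of pad_mid in the frame of pad_keeper below 0.009 m and angle between the x axis of pad_mid and the x axis of pad_keeper, either way round below 0.09 rad and angle between pad_mid's own z axis and vertical below 0.05 rad and linear speed of ply_pad below 0.01 m/s and z of cork_block in the frame of bearer_frame below 0.0095 m and angle between cork_block's own z axis and vertical below 0.04 rad and distance of cork_block from where it was at the start of the episode below 0.012 m and angle between strip_jar's own z axis and vertical below 0.06 rad and distance of strip_jar from where it was at the start of the episode below 0.015 m); the robot touches nothing.
It fails at once if the pad is forced against the bearer frame or the keeper with more than 15 N (contact force between ply_pad and bearer_frame above 15 N or contact force between ply_pad and pad_keeper above 15 N).
It fails at once if the jar tips by more than 0.25 rad or leaves its place by more than 20 mm (angle between strip_jar's own z axis and vertical above 0.25 rad or distance of strip_jar from where it was at the start of the episode above 0.02 m).
It fails at once if the cork block is shifted by more than 15 mm (distance of cork_block from where it was at the start of the episode above 0.015 m).
It fails at once if a bystander is moved by more than 20 mm (distance of any of wedge, ebony_offcut, oak_offcut, tape_ring from where it was at the start of the episode above 0.02 m).
It also fails if it takes over 72 s, if anything falls off the work surface, if the arm or the gripper's body presses on something with over 40 N, if the wrist force passes 120 N, or if a joint passes its speed limit or range.

ROBOT

A 6-joint arm with a two-finger parallel gripper is mounted at the origin on a cart in front of the work surface, level with it; the furniture and walls round the work are solid. World frame = base frame: x ahead of the robot, y to its left, z up, the work surface at z = 0. Lengths are in m, angles in rad, forces in N, time in s.
With the tool pointing down it reaches from about 0.3 to 0.775 m from the base axis. Payload 14.6 kg.
Tool frame: the origin (TCP) lies at the very end of the fingers, on their centre line; the grasp point (between the pads) lies 19 mm behind it; z points along the fingers, y is the line along which they close (so a half turn about z gives the same grasp; the last joint's range is limited). The gripper opens to 94 mm and grips with 3 to 60 N. Pads are 16 mm wide; open, the fingers measure 119 mm over their backs; the gripper's body (75 mm by 177 mm) begins 78 mm behind the grasp point.
Start: joints at [1.187, 0.3, 1.521, -0, 1.321, -0.067], TCP at [0.171, 0.523, 0.205] pointing down, gripper open.
Joint ranges: [-3.03, 3.03], [-0.79, 2.21], [0.23, 2.52], [-1.04, 4.18], [0, 3.07], [-2.55, 2.55]. Speed limits (rad/s): [2.22, 2.22, 2.57, 3.14, 3.14, 3.14].

INTERFACE

Orientations are given as [roll, pitch, yaw] about the fixed x, y, z axes, in that order (R = Rz(yaw) Ry(pitch) Rx(roll)).
In Python, from station import ctrl gives the robot as it stands.
- The arm moves only by the tool move_arm, never from a script. Its argument "increments" is a list of rows, each a list of 7 numbers: the opening, from 0 (shut) to 1 (fully open), then the shift along the tool's x, y, z in units of 50 mm (1.0 is 50 mm), then the turn, a rotation vector about the tool's x, y, z in rad. In form: [[claw, tx, ty, tz, rx, ry, rz], ...]. A call has 1 to 20 rows; each row shifts and turns the commanded pose from where the row before left it, along the tool's axes as they then stand; what a row does not reach is not made up. A row lasts 1/10 s, in which the tool goes at most 50 mm and 8.59 degrees, less where a joint would pass 70% of its speed; a pose out of reach is approached as far as the arm can. A call is refused whole if a number of a shift passes 1 or a number of a turn 0.15, either way. A call with a gripper value outside its range is refused whole. The fingers move at their own pace and stop on an object; "force" is the grip in N (left out, the last holds). Time passes only in rows, so rows that do not move let the fingers close. It gives the time, the measured TCP pose, the force, the opening and the grip force at its end, in the units of the state.
- ctrl.get_obs(): the state, without advancing time (a new reading comes with each control period).
- ctrl.camera(name): name is "side" or "top"; returns a dict with "color" (400x640x3 uint8, blue, green, red), "K" (3x3 intrinsics, pixels), "distortion" ([k1, k2, p1, p2, k3] as OpenCV has them; the pictures are not rectified), "pose" (4x4, takes a point from camera to world coordinates). Camera axes: x right, y down, z forward; pixel columns grow to the right and rows downward; lengths in m; the calibration is good to about 2 mm. A picture is of the moment at which its call begins. There is no depth.
- ctrl.hand_in(): hands the job in; it is judged then, once.
Trained networks look in a picture, given as the dict that the camera call returned (one of the last four; its "shot" number tells which), for a name from the list of things; names that differ only in an ending like _2 or _b are one class to them, and where a whole thing is asked for, a point or a joint stands for the part that bears it (a point fixed in the world has none). Each returns a list of dicts, best first, with "conf" (0 to 1); they miss things now and then, are a little off and sometimes report something else, mostly with a low value. They report only what shows in the picture. A call takes as long as a camera call.
- ctrl.cut_out(name, picture): "mask" (400x640 bool, what is visible of it) and "centre" ([row, column] in pixels, amid what is visible of it).
The state is a dict: "time_s": time; "qpos": joint angles; "joint_vel": joint speeds; "tau": joint torques, N m; "ee_pos": TCP position; "eef_rot": TCP orientation; "force": force on the tool from outside, world axes, zero at the start; "moment": the same for the moment, N m; "grip_width": finger opening in m; "grip_force": force on a finger pad.
Only numpy, scipy, OpenCV 4.12 (cv2) and the standard library are available. Lean on these libraries where they do the work, as an engineer would, in place of code of your own. Each camera call takes 0.05 s, during which the arm holds its last target. There are 200 camera calls.

## Working session

There is one attempt and no reset: what is moved stays moved. The work goes in short steps, Python scripts to look and compute and a tool call to move; the robot and the scene stay as the last step left them, time stands still between calls to the robot, and variables do not carry over. Pictures are saved under pics/ and viewed, at most 13 in all, crops included, and the job is handed in when it is done.

Besides the shell and the picture viewer there is one more tool, called after ">>>" in YAML: its name, and indented under it one key for each argument. move_arm: Moves the arm, as the interface text tells. Its arguments: {"type":"object","properties":{"increments":{"type":"array","items":{"type":"array","items":{"type":"number"}}},"force":{"type":"number"}},"required":["increments"]}

```bash
mkdir -p pics; cat > h.py <<'E'
import numpy as np,cv2
from station import ctrl
def shot(n,f=None):
    p=ctrl.camera(n)
    if f: cv2.imwrite('pics/'+f,p['color'])
    return p
def w2p(p,X):
    T=np.linalg.inv(p['pose']);c=np.atleast_2d(X)@T[:3,:3].T+T[:3,3]
    return cv2.projectPoints(c,np.zeros(3),np.zeros(3),np.array(p['K'],float),np.array(p['distortion'],float))[0][:,0]
def p2w(p,uv,z):
    n=cv2.undistortPoints(np.array(uv,float).reshape(-1,1,2),np.array(p['K'],float),np.array(p['distortion'],float))[:,0]
    d=np.c_[n,np.ones(len(n))]@p['pose'][:3,:3].T;o=p['pose'][:3,3]
    return o+d*((z-o[2])/d[:,2])[:,None]
E
python3 - <<'E'
from h import *
for n in('top','side'):
    p=shot(n,n+'1.png');print(n,p['pose'].round(3).tolist(),p['K'][0][0])
    for o in['ply_pad','bearer_frame','pad_keeper','cork_block','strip_jar','wedge','ebony_offcut','oak_offcut','tape_ring']:
        for r in ctrl.cut_out(o,p)[:1]:
            m=r['mask'];np.save(f'm_{n}_{o}.npy',m);ct=max(cv2.findContours(m.astype('uint8'),0,1)[0],key=cv2.contourArea)
            b=cv2.boxPoints(cv2.minAreaRect(ct))
            z={'ply_pad':.012,'pad_keeper':.018,'cork_block':.04}.get(o,.01)
            print(o,r['conf'],np.round(r['centre']),m.sum(),b.round().astype(int).tolist(),p2w(p,b,z)[:,:2].round(3).tolist())
print(ctrl.get_obs())
E
```

```text
top [[0.009, -0.993, 0.122, 0.432], [-1.0, -0.012, -0.021, 0.015], [0.023, -0.121, -0.992, 0.904], [0.0, 0.0, 0.0, 1.0]] 402.750478991294
ply_pad 0.67 [120. 371.] 328 [[351, 116], [356, 109], [387, 128], [382, 136]] [[0.741, -0.081], [0.761, -0.092], [0.715, -0.164], [0.696, -0.152]]
bearer_frame 0.43 [162. 264.] 132 [[261, 160], [269, 160], [269, 169], [261, 169]] [[0.636, 0.124], [0.636, 0.106], [0.616, 0.105], [0.615, 0.123]]
pad_keeper 0.7 [162. 392.] 911 [[362, 187], [372, 146], [411, 156], [401, 197]] [[0.576, -0.104], [0.67, -0.128], [0.649, -0.216], [0.555, -0.191]]
cork_block 0.92 [160. 250.] 605 [[231, 122], [261, 122], [261, 170], [231, 170]] [[0.715, 0.189], [0.715, 0.123], [0.607, 0.12], [0.606, 0.185]]
strip_jar 0.89 [132. 240.] 1101 [[222, 115], [257, 115], [257, 153], [222, 153]] [[0.741, 0.217], [0.742, 0.136], [0.652, 0.133], [0.651, 0.213]]
wedge 0.59 [204. 315.] 272 [[308, 192], [318, 189], [326, 214], [316, 217]] [[0.565, 0.016], [0.572, -0.007], [0.515, -0.025], [0.508, -0.003]]
ebony_offcut 0.7 [118. 367.] 375 [[350, 116], [356, 108], [388, 129], [382, 137]] [[
[... 1642 characters left out ...]
[0.332, 0.181], [0.411, 0.194]]
{'time_s': 1.0, 'qpos': array([ 1.18740519e+00,  2.99930073e-01,  1.52100560e+00, -3.15411982e-05,
        1.32069674e+00, -6.66188491e-02]), 'joint_vel': array([ 0.00151005, -0.00049528, -0.00024516,  0.00050027, -0.00036072,
        0.00110799]), 'tau': array([ 2.02491698e-03, -5.31644118e+01, -3.52932894e+01,  7.09686172e-02,
        2.10781780e-02,  3.34496906e-05]), 'ee_pos': array([0.1713415 , 0.52261705, 0.20542671]), 'eef_rot': array([-3.14155095e+00,  2.78453288e-05,  2.82482818e+00]), 'force': array([-0.21806359,  0.09596786, -0.80609185]), 'moment': array([-0.02745142, -0.00575845,  0.0498191 ]), 'grip_force': 0.0, 'grip_width': 0.09412508005319192}
```

View pics/top1.png

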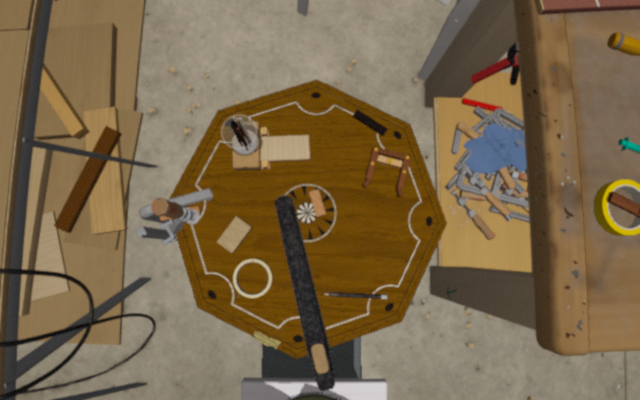

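View pics/side1.png

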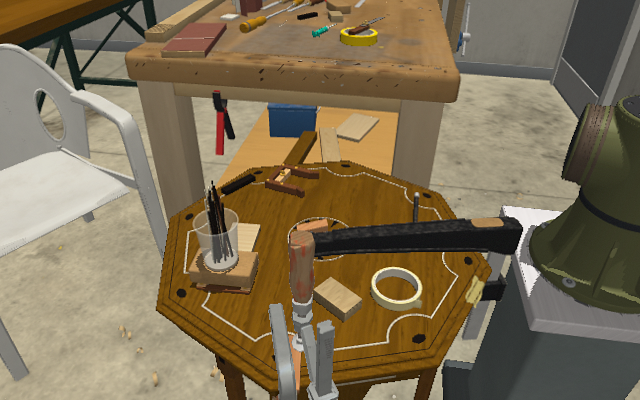

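Top view: the pad projects to the right of the jar/block (columns 262–310, rows 135–160). The keeper is at about (385,170), mouth toward the robot. The wedge is at (316,203) and the ebony stick at (370,122). I'll enlarge for accurate edges.

```bash
python3 - <<'E'
from h import *
p=cv2.imread('pics/top1.png')
def up(c,f,b):
    x0,y0,x1,y1=b;i=cv2.resize(c[y0:y1,x0:x1],None,fx=f,fy=f,interpolation=cv2.INTER_CUBIC)
    i=cv2.convertScaleAbs(i,alpha=1.4)
    for k in range(0,x1-x0,10): cv2.putText(i,str(x0+k),(k*f,8),0,.3,(255,255,255)); cv2.line(i,(k*f,10),(k*f,14),(0,255,0))
    for k in range(0,y1-y0,10): cv2.putText(i,str(y0+k),(0,k*f),0,.3,(255,255,255)); cv2.line(i,(22,k*f),(26,k*f),(0,255,0))
    return i
a=up(p,7,(222,110,332,180));cv2.imwrite('pics/c1.png',a)
b=up(p,9,(345,140,425,205));cv2.imwrite('pics/c2.png',b)
E
```

```text
(no output)
```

View pics/c1.png

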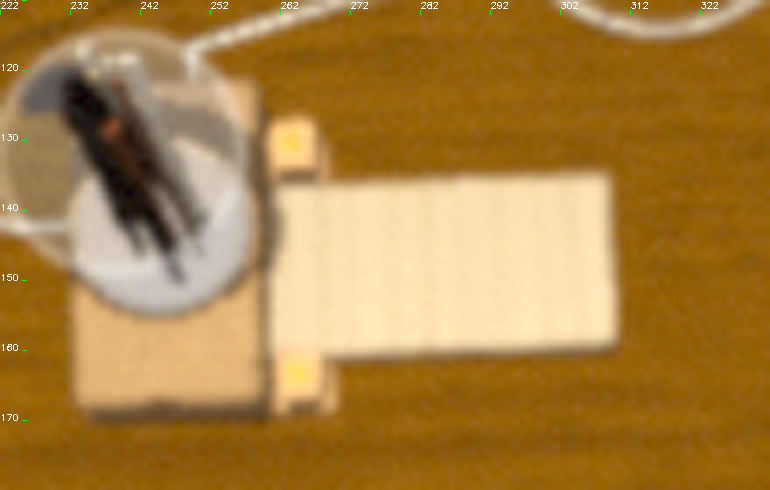

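View pics/c2.png

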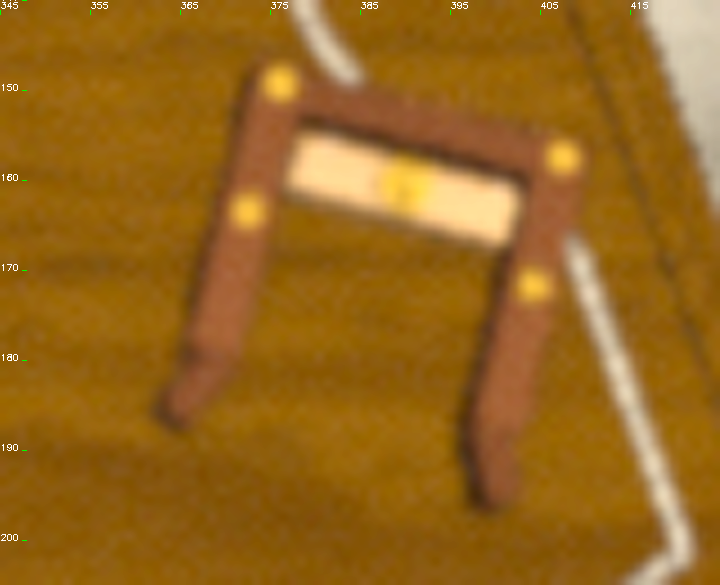

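```bash
python3 - <<'E'
from h import *
p=shot('top')
f=lambda L,s,x,y:[((a+.5)/s-.5+x,(b+.5)/s-.5+y) for a,b in L]
P=p2w(p,f([(609,174),(616,346),(322,182),(330,358),(265,0)],7,222,110),.012)[:,:2]
a=lambda v:np.degrees(np.arctan2(v[1],v[0])).round(2)
print('pad',P.round(4).tolist(),'w',np.linalg.norm(P[0]-P[1]),'edge yaw',a(P[2]-P[0]),a(P[3]-P[1]),'end yaw',a(P[0]-P[1]))
S=p2w(p,f([(290,140),(299,374)],7,222,110),.026)[:,:2];print('stops',S.round(4).tolist(),np.linalg.norm(S[0]-S[1]),a(S[0]-S[1]),S.mean(0))
K=p2w(p,f([(281,85),(248,212),(563,158),(534,286)],9,345,140),.0185)[:,:2]
print('keep',K.round(4).tolist(),np.linalg.norm(K[0]-K[2]),np.linalg.norm(K[1]-K[3]),a(K[0]-K[1]),a(K[2]-K[3]),a(K[0]-K[2]),a(K[1]-K[3]),'mid',((K[0]+K[2])/2),(K[1]+K[3])/2)
F=p2w(p,f([(288,190),(505,245),(165,405),(500,500)],9,345,140),.018)[:,:2];print('stopface',F.round(4).tolist(),F[:2].mean(0),'mouth',F[2:].mean(0))
E
```

```text
pad [[0.6967, 0.017], [0.6394, 0.014], [0.6927, 0.1104], [0.6342, 0.1062], [0.7543, 0.1308]] w 0.05740624554249992 edge yaw 92.46 93.23 end yaw 2.97
stops [[0.7024, 0.1195], [0.6257, 0.1145]] 0.07686388494380134 3.76 [0.66407326 0.11700142]
keep [[0.6634, -0.1356], [0.6306, -0.1269], [0.6459, -0.207], [0.6129, -0.199]] 0.07353428975239401 0.0741734077515015 -14.82 -13.74 76.21 76.18 mid [ 0.65463849 -0.17133215] [ 0.62175165 -0.162963  ]
stopface [[0.6365, -0.1372], [0.6234, -0.1919], [0.5814, -0.1059], [0.5587, -0.1895]] [ 0.62994144 -0.16455686] mouth [ 0.57004966 -0.14769129]
```

Enlarged views: pad edges are clear, free end at x≈309. The two stop screws are at (263,130) and (264,163). The keeper screws are at (376,149), (407,157), (372,163) and (404,171), and the stop block's front edge runs (377,161)–(401,167). The known widths check out: 74 mm between keeper batten centre lines, about 57 mm for the pad.

>>> move_arm:
  increments:
    - [1, 0, 0, 0, 0, 0, 0.12]
    - [1, 0, 0, 0, 0, 0, 0.12]
    - [1, 0, 0, 0, 0, 0, 0.12]
    - [1, 0, 0, 0, 0, 0, 0.12]
    - [1, 0, 0, 0, 0, 0, 0.12]
    - [1, 0, 0, 0, 0, 0, 0.12]
    - [1, 0, 0, 0, 0, 0, 0.12]
    - [1, 0, 0, 0, 0, 0, 0.12]
    - [1, 0, 0, 0, 0, 0, 0.12]
    - [1, 0, 0, 0, 0, 0, 0.12]

```text
time_s: 2.05
ee_pos: [0.1713, 0.5226, 0.2055]
eef_rot: [-3.142, -0.0, 1.62]
force: [0.4, -0.0, 0.4]
grip_width: 0.094
grip_force: 0.0
```

>>> move_arm:
  increments:
    - [1, -0.52, 0.32, 0, 0, 0, 0]
    - [1, -0.52, 0.32, 0, 0, 0, 0]
    - [1, -0.52, 0.32, 0, 0, 0, 0]
    - [1, -0.52, 0.32, 0, 0, 0, 0]
    - [1, -0.52, 0.32, 0, 0, 0, 0]
    - [1, -0.52, 0.32, 0, 0, 0, 0]
    - [1, -0.52, 0.32, 0, 0, 0, 0]
    - [1, -0.52, 0.32, 0, 0, 0, 0]
    - [1, -0.52, 0.32, 0, 0, 0, 0]
    - [1, -0.52, 0.32, 0, 0, 0, 0]
    - [1, -0.52, 0.32, 0, 0, 0, 0]
    - [1, -0.52, 0.32, 0, 0, 0, 0]
    - [1, -0.52, 0.32, 0, 0, 0, 0]
    - [1, -0.52, 0.32, 0, 0, 0, 0]
    - [1, -0.52, 0.32, 0, 0, 0, 0]
    - [1, -0.52, 0.32, 0, 0, 0, 0]
    - [1, 0, 0, 0, 0, 0, 0]
    - [1, 0, 0, 0, 0, 0, 0]

```text
time_s: 3.85
ee_pos: [0.4494, 0.1208, 0.2053]
eef_rot: [-3.141, -0.0, 1.624]
force: [0.2, 0.0, 0.4]
grip_width: 0.0939
grip_force: 0.0
```

>>> move_arm:
  increments:
    - [1, -0.185, 0.532, 0, 0, 0, 0]
    - [1, -0.185, 0.532, 0, 0, 0, 0]
    - [1, -0.185, 0.532, 0, 0, 0, 0]
    - [1, -0.185, 0.532, 0, 0, 0, 0]
    - [1, -0.185, 0.532, 0, 0, 0, 0]
    - [1, -0.185, 0.532, 0, 0, 0, 0]
    - [1, -0.185, 0.532, 0, 0, 0, 0]
    - [1, -0.185, 0.532, 0, 0, 0, 0]
    - [1, 0, 0, 0.5, 0, 0, 0]
    - [1, 0, 0, 0.5, 0, 0, 0]
    - [1, 0, 0, 0.5, 0, 0, 0]
    - [1, 0, 0, 0.5, 0, 0, 0]
    - [1, 0, 0, 0.5, 0, 0, 0]
    - [1, 0, 0, 0.5, 0, 0, 0]
    - [1, 0, 0, 0.3, 0, 0, 0]
    - [1, 0, 0, 0, 0, 0, 0]
    - [1, 0, 0, 0, 0, 0, 0]

```text
time_s: 5.55
ee_pos: [0.6662, 0.0592, 0.0414]
eef_rot: [3.141, -0.0, 1.625]
force: [0.4, 0.0, 1.1]
grip_width: 0.0942
grip_force: 0.0
```

```bash
python3 - <<'E'
from h import *
p=shot('side');c=p['color']
i=cv2.resize(c[140:310,170:340],None,fx=3.5,fy=3.5,interpolation=cv2.INTER_CUBIC);cv2.imwrite('pics/s2.png',i)
o=ctrl.get_obs();print(o['ee_pos'],o['eef_rot'],o['qpos'].round(2))
E
```

```text
[0.66653582 0.05903321 0.04194475] [ 3.13968416e+00 -1.07604445e-05  1.62510270e+00] [ 0.03  0.72  1.29  0.    1.13 -0.02]
```

View pics/s2.png

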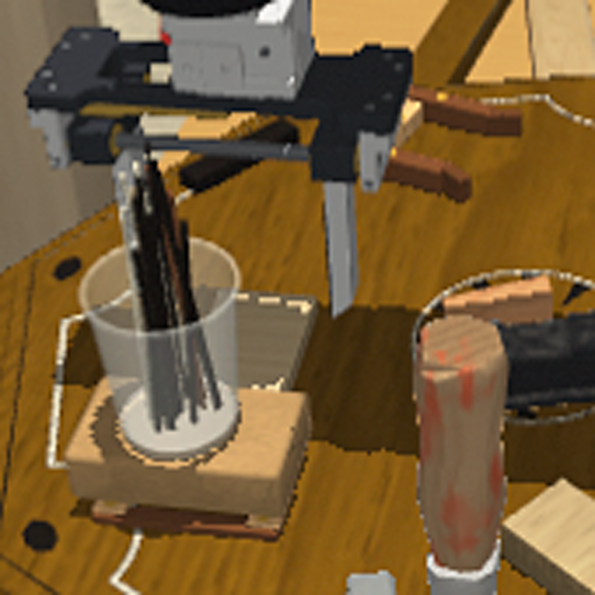

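The fingers straddle the pad cleanly in the side view: near finger at crop (340,300), clear of the jar. Descending now and closing lightly.

>>> move_arm:
  increments:
    - [1, 0, 0, 0.26, 0, 0, 0]
    - [1, 0, 0, 0.26, 0, 0, 0]
    - [1, 0, 0, 0.24, 0, 0, 0]
    - [1, 0, 0, 0, 0, 0, 0]
    - [0.7, 0, 0, 0, 0, 0, 0]
    - [0.65, 0, 0, 0, 0, 0, 0]
    - [0.6, 0, 0, 0, 0, 0, 0]
    - [0.5, 0, 0, 0, 0, 0, 0]
    - [0.5, 0, 0, 0, 0, 0, 0]
    - [0.5, 0, 0, 0, 0, 0, 0]
    - [0.5, 0, 0, 0, 0, 0, 0]
    - [0.5, 0, 0, 0, 0, 0, 0]
  force: 5

```text
time_s: 6.8
ee_pos: [0.666, 0.0586, 0.0025]
eef_rot: [3.141, -0.0, 1.625]
force: [0.7, 0.1, -0.1]
grip_width: 0.0559
grip_force: 5.0
```

>>> move_arm:
  increments:
    - [0.4, 0, 0, 0, 0, 0, 0]
    - [0.4, 0, 0, 0, 0, 0, 0]
    - [0.4, 0, 0, 0, 0, 0, 0]
    - [0.4, -0.02, 0, 0, 0, 0, 0]
    - [0.4, -0.04, 0, 0, 0, 0, 0]
    - [0.4, -0.05, 0, 0, 0, 0, 0]
    - [0.4, -0.05, 0, 0, 0, 0, 0]
    - [0.4, -0.05, 0, 0, 0, 0, 0]
    - [0.4, -0.05, 0, 0, 0, 0, 0]
  force: 20

```text
time_s: 7.7
ee_pos: [0.6665, 0.0463, 0.0025]
eef_rot: [-3.141, -0.001, 1.625]
force: [-1.0, 6.9, 0.7]
grip_width: 0.0556
grip_force: 20.0
```

>>> move_arm:
  increments:
    - [0.4, -0.05, 0, 0, 0, 0, 0]
    - [0.4, -0.05, 0, 0, 0, 0, 0]
    - [0.4, -0.05, 0, 0, 0, 0, 0]
    - [0.4, -0.05, 0, 0, 0, 0, 0]
    - [0.4, -0.05, 0, 0, 0, 0, 0]
    - [0.4, -0.05, 0, 0, 0, 0, 0]

```text
time_s: 8.3
ee_pos: [0.6673, 0.0316, 0.0025]
eef_rot: [-3.141, -0.001, 1.625]
force: [1.3, 8.7, 1.0]
grip_width: 0.0559
grip_force: 20.0
```

>>> move_arm:
  increments:
    - [0.4, -0.05, 0, 0, 0, 0, 0]
    - [0.4, -0.05, 0, 0, 0, 0, 0]
    - [0.4, -0.05, 0, 0, 0, 0, 0]
    - [0.4, -0.05, 0, 0, 0, 0, 0]
    - [0.4, -0.05, 0, 0, 0, 0, 0]
    - [0.4, -0.05, 0, 0, 0, 0, 0]

```text
time_s: 8.9
ee_pos: [0.6682, 0.0154, 0.0024]
eef_rot: [-3.141, 0.0, 1.625]
force: [0.3, 2.0, 0.3]
grip_width: 0.0558
grip_force: 20.0
```

>>> move_arm:
  increments:
    - [0.4, -0.06, 0, 0, 0, 0, 0]
    - [0.4, -0.06, 0, 0, 0, 0, 0]
    - [0.4, -0.06, 0, 0, 0, 0, 0]
    - [0.4, -0.06, 0, 0, 0, 0, 0]
    - [0.4, -0.08, 0, 0, 0, 0, 0]
    - [0.4, -0.08, 0, 0, 0, 0, 0]
    - [0.4, -0.1, 0, 0, 0, 0, 0]
    - [0.4, -0.1, 0, 0, 0, 0, 0]
    - [0.4, -0.1, 0, 0, 0, 0, 0]
    - [0.4, -0.1, 0, 0, 0, 0, 0]
    - [0.4, -0.1, 0, 0, 0, 0, 0]
    - [0.4, -0.1, 0, 0, 0, 0, 0]
    - [0.4, -0.1, 0, 0, 0, 0, 0]
    - [0.4, 0, 0, 0, 0, 0, 0]
    - [0.4, 0, 0, 0, 0, 0, 0]
    - [0.4, 0, 0, 0, 0, 0, 0]

```text
time_s: 10.5
ee_pos: [0.6712, -0.0392, 0.0025]
eef_rot: [3.142, 0.0, 1.625]
force: [-0.0, -1.1, 0.5]
grip_width: 0.0556
grip_force: 20.0
```

```bash
python3 - <<'E'
from h import *
p=shot('side');c=p['color']
i=cv2.resize(c[140:310,170:340],None,fx=3.5,fy=3.5,interpolation=cv2.INTER_CUBIC);cv2.imwrite('pics/s3.png',i)
o=ctrl.get_obs();print(o['ee_pos'],o['eef_rot'],o['force'],o['qpos'].round(2))
E
```

```text
[ 0.67122036 -0.0391809   0.0024626 ] [3.14149822e+00 1.76998067e-04 1.62491438e+00] [-1.1766524  -0.85954269  1.05807867] [-0.11  0.78  1.29 -0.    1.07 -0.17]
```

View pics/s3.png

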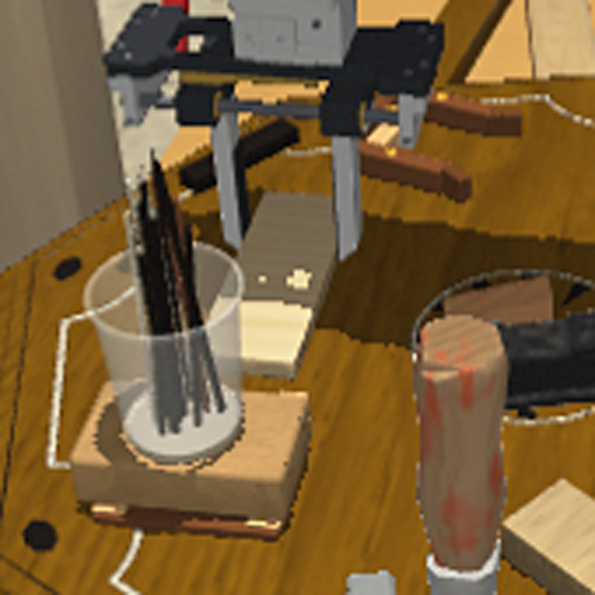

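The side view shows the pad fully out, the block low on the bearers and the jar upright. Next: lift, carry it in front of the keeper, and turn.

>>> move_arm:
  increments:
    - [0.4, 0, 0, -0.05, 0, 0, 0]
    - [0.4, 0, 0, -0.1, 0, 0, 0]
    - [0.4, 0, 0, -0.15, 0, 0, 0]
    - [0.4, 0, 0, -0.2, 0, 0, 0]
    - [0.4, 0, 0, -0.2, 0, 0, 0]
    - [0.4, 0, 0, -0.2, 0, 0, 0]
    - [0.4, 0, 0, -0.1, 0, 0, 0]
    - [0.4, -0.06, -0.2, 0, 0, 0, 0]
    - [0.4, -0.12, -0.45, 0, 0, 0, 0]
    - [0.4, -0.12, -0.45, 0, 0, 0, 0]
    - [0.4, -0.12, -0.45, 0, 0, 0, 0]
    - [0.4, -0.12, -0.45, 0, 0, 0, 0]
    - [0.4, -0.12, -0.45, 0, 0, 0, 0]
    - [0.4, -0.12, -0.45, 0, 0, 0, 0]
    - [0.4, -0.12, -0.45, 0, 0, 0, 0]
    - [0.4, -0.12, -0.45, 0, 0, 0, 0]
    - [0.4, -0.12, -0.45, 0, 0, 0, 0]
    - [0.4, -0.12, -0.42, 0, 0, 0, 0]
    - [0.4, -0.03, -0.2, 0, 0, 0, 0]
    - [0.4, 0, 0, 0, 0, 0, 0]
  force: 25

```text
time_s: 12.55
ee_pos: [0.4312, -0.1169, 0.0528]
eef_rot: [3.141, 0.0, 1.624]
force: [0.4, 0.2, -1.5]
grip_width: 0.0557
grip_force: 25.0
```

>>> move_arm:
  increments:
    - [0.4, 0, 0, 0, 0, 0, 0.05]
    - [0.4, 0, 0, 0, 0, 0, 0.1]
    - [0.4, 0, 0, 0, 0, 0, 0.12]
    - [0.4, 0, 0, 0, 0, 0, 0.12]
    - [0.4, 0, 0, 0, 0, 0, 0.12]
    - [0.4, 0, 0, 0, 0, 0, 0.12]
    - [0.4, 0, 0, 0, 0, 0, 0.12]
    - [0.4, 0, 0, 0, 0, 0, 0.12]
    - [0.4, 0, 0, 0, 0, 0, 0.12]
    - [0.4, 0, 0, 0, 0, 0, 0.12]
    - [0.4, 0, 0, 0, 0, 0, 0.12]
    - [0.4, 0, 0, 0, 0, 0, 0.12]
    - [0.4, 0, 0, 0, 0, 0, 0.12]
    - [0.4, 0, 0, 0, 0, 0, 0.12]
    - [0.4, 0, 0, 0, 0, 0, 0.12]
    - [0.4, 0, 0, 0, 0, 0, 0.1]
    - [0.4, 0, 0, 0, 0, 0, 0.06]
    - [0.4, 0, 0, 0, 0, 0, 0]
    - [0.4, 0, 0, 0, 0, 0, 0]

```text
time_s: 14.45
ee_pos: [0.4321, -0.1166, 0.0525]
eef_rot: [-3.142, -0.0, -0.243]
force: [-0.4, 0.1, -0.4]
grip_width: 0.0555
grip_force: 25.0
```

```bash
python3 - <<'E'
from h import *
p=shot('top');c=p['color']
i=cv2.resize(c[140:290,310:430],None,fx=4,fy=4,interpolation=cv2.INTER_CUBIC);i=cv2.convertScaleAbs(i,alpha=1.5);cv2.imwrite('pics/t4.png',i)
o=ctrl.get_obs();print(o['ee_pos'],o['eef_rot'],o['force'],o['qpos'].round(2))
e=o['ee_pos'];y=o['eef_rot'][2];u=np.array([np.cos(y),np.sin(y)]);v=np.array([np.sin(y),-np.cos(y)])
print([(w2p(p,[[*(e[:2]+a*u+b*v),e[2]-.0025+.012]])[0]-[310,140])*4 for a,b in[(.1125,.028),(.1125,-.028),(-.0425,.028),(-.0425,-.028)]])
E
```

```text
[ 0.43193716 -0.11663799  0.05246489] [-3.14158601e+00 -1.28060873e-04 -2.43092120e-01] [ 0.33108585  0.36477144 -0.11818728] [-0.35  0.28  1.95  0.    0.91  1.47]
[array([345.17951679, 253.87481825]), array([243.16546604, 227.39187217]), array([277.42767069, 540.77412061]), array([173.15552344, 514.03183654])]
```

View pics/t4.png

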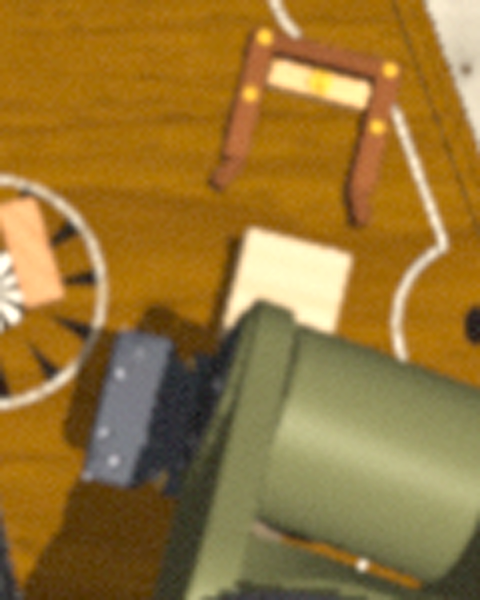

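Top view: the pad's leading corners are at crop (249,229) and (352,255), in front of the keeper mouth at (218,183) and (360,220), and nearly in line. I'll lower it and compare the pad with the keeper in the same picture.

>>> move_arm:
  increments:
    - [0.4, 0, 0, 0.1, 0, 0, 0]
    - [0.4, 0, 0, 0.2, 0, 0, 0]
    - [0.4, 0, 0, 0.2, 0, 0, 0]
    - [0.4, 0, 0, 0.2, 0, 0, 0]
    - [0.4, 0, 0, 0.2, 0, 0, 0]
    - [0.4, 0, 0, 0.08, 0, 0, 0]
    - [0.4, 0, 0, 0, 0, 0, 0]
    - [0.4, 0, 0, 0, 0, 0, 0]

```text
time_s: 15.3
ee_pos: [0.4316, -0.1168, 0.0034]
eef_rot: [3.142, 0.0, -0.245]
force: [0.2, -0.0, 0.2]
grip_width: 0.0555
grip_force: 25.0
```

```bash
python3 - <<'E'
from h import *
p=shot('top');c=p['color']
i=cv2.resize(c[140:225,345:425],None,fx=7,fy=7,interpolation=cv2.INTER_CUBIC);i=cv2.convertScaleAbs(i,alpha=1.5);cv2.imwrite('pics/t5.png',i)
o=ctrl.get_obs();print(o['ee_pos'],o['eef_rot'],o['force'])
E
```

```text
[ 0.431622   -0.11680115  0.00346484] [ 3.14156294e+00 -1.64078133e-04 -2.45193273e-01] [ 1.17793263 -0.35142084 -0.38554383]
```

View pics/t5.png

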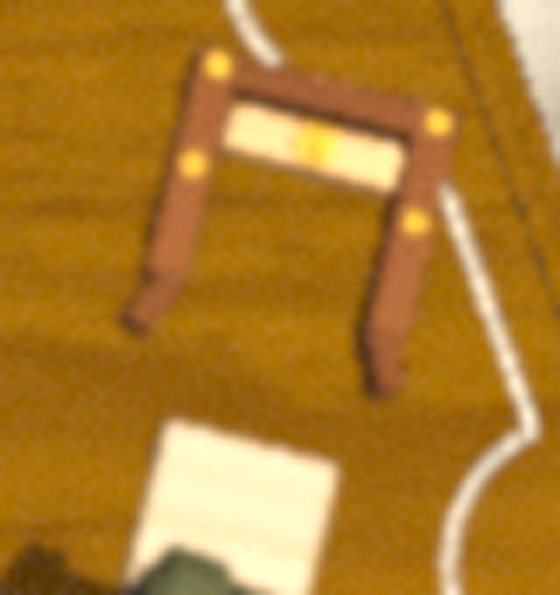

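```bash
python3 - <<'E'
from h import *
p=shot('top');c=p['color'].astype(float)
f=lambda L:np.array([((a+.5)/7-.5+345,(b+.5)/7-.5+140) for a,b in L])
sc=f([(218,66),(192,164),(437,123),(414,222)]);out=[]
for s in sc:
    yy,xx=np.mgrid[round(s[1])-3:round(s[1])+4,round(s[0])-3:round(s[0])+4];g=c[yy,xx];w=np.clip(g[...,1]-110,0,None)*(g[...,2]>150)*(g[...,0]<130)
    out.append([(w*xx).sum()/w.sum(),(w*yy).sum()/w.sum()])
out=np.array(out);print(sc.round(1).tolist(),out.round(1).tolist())
a=lambda v:np.degrees(np.arctan2(v[1],v[0])).round(2)
K=p2w(p,out,.0185)[:,:2];P=p2w(p,f([(170,421),(340,466),(130,580),(310,590)]),.013)[:,:2]
print('K',K.round(4).tolist(),[np.linalg.norm(K[0]-K[2]),np.linalg.norm(K[1]-K[3])],a(K[0]-K[1]),a(K[2]-K[3]),a(K[0]-K[2])-90,a(K[1]-K[3])-90)
print('P',P.round(4).tolist(),np.linalg.norm(P[0]-P[1]),a(P[0]-P[1])-90,a(P[0]-P[2]),a(P[1]-P[3]))
th=np.radians(-13.9);k=np.array([np.cos(th),np.sin(th)]);n=np.array([-k[1],k[0]])
m=K.mean(0);d=P[:2].mean(0)-m;print('pad end rel keeper: along',d@k,'lat(left+)',d@n)
S=p2w(p,f([(225,150),(395,192)]),.018)[:,:2].mean(0)-m;print('stop face',S@k,S@n)
o=ctrl.get_obs();e=o['ee_pos'][:2];g=P[:2].mean(0)-e;print('pad end in tool along',g@k,g@n,'tool lat',(e-m)@n)
E
```

```text
[[375.7, 149.0], [372.0, 163.0], [407.0, 157.1], [403.7, 171.3]] [[375.7, 148.9], [372.1, 163.0], [407.1, 157.1], [403.8, 171.3]]
K [[0.6637, -0.1355], [0.6308, -0.1269], [0.646, -0.2069], [0.613, -0.1989]] [np.float64(0.07362082193147773), np.float64(0.07416684704901585)] -14.67 -13.75 -13.900000000000006 -13.909999999999997
P [[0.5481, -0.1198], [0.5342, -0.1745], [0.497, -0.1067], [0.4944, -0.1643]] 0.05641788865312605 -14.209999999999994 -14.36 -14.3
pad end rel keeper: along -0.09917520340703218 lat(left+) -0.004055415569072201
stop face -0.009263702176108357 -0.00031116239273438524
pad end in tool along 0.11355892890156859 -0.003151665093027148 tool lat -0.0009037504760450536
```

>>> move_arm:
  increments:
    - [0.4, 0, -0.04, 0, 0, 0, 0]
    - [0.4, 0, -0.04, 0, 0, 0, 0]
    - [0.4, 0.1, 0, 0, 0, 0, 0]
    - [0.4, 0.1, 0, 0, 0, 0, 0]
    - [0.4, 0.1, 0, 0, 0, 0, 0]
    - [0.4, 0.1, 0, 0, 0, 0, 0]
    - [0.4, 0.1, 0, 0, 0, 0, 0]
    - [0.4, 0.1, 0, 0, 0, 0, 0]
    - [0.4, 0.06, 0, 0, 0, 0, 0]
    - [0.4, 0.04, 0, 0, 0, 0, 0]
    - [0.4, 0.04, 0, 0, 0, 0, 0]
    - [0.4, 0.04, 0, 0, 0, 0, 0]
    - [0.4, 0.04, 0, 0, 0, 0, 0]
    - [0.4, 0.04, 0, 0, 0, 0, 0]
    - [0.4, 0, 0, 0, 0, 0, 0]

```text
time_s: 16.9
ee_pos: [0.4744, -0.1234, 0.0035]
eef_rot: [3.142, -0.0, -0.245]
force: [-0.3, 0.1, -0.6]
grip_width: 0.0556
grip_force: 25.0
```

```bash
python3 - <<'E'
from h import *
p=shot('top');c=p['color']
i=cv2.resize(c[140:205,345:425],None,fx=9,fy=9,interpolation=cv2.INTER_CUBIC);i=cv2.convertScaleAbs(i,alpha=1.5);cv2.imwrite('pics/t6.png',i)
o=ctrl.get_obs();print(o['ee_pos'],o['eef_rot'],o['force'])
E
```

```text
[ 0.47425228 -0.12333801  0.00343962] [ 3.14157672e+00  7.27064089e-07 -2.45193809e-01] [ 0.98519611 -0.30702517 -1.23057906]
```

View pics/t6.png

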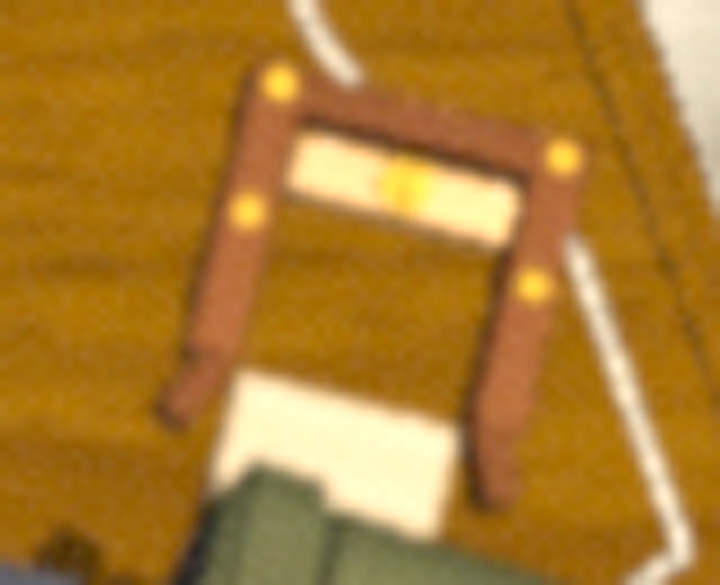

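The pad's leading edge, crop (238,372)–(460,425), sits just inside the flare with a slightly smaller gap on the left. I'll nudge 1 mm right and go on gently.

>>> move_arm:
  increments:
    - [0.4, 0, 0.02, 0, 0, 0, 0]
    - [0.4, 0.03, 0, 0, 0, 0, 0]
    - [0.4, 0.03, 0, 0, 0, 0, 0]
    - [0.4, 0.03, 0, 0, 0, 0, 0]
    - [0.4, 0.03, 0, 0, 0, 0, 0]
    - [0.4, 0.03, 0, 0, 0, 0, 0]
    - [0.4, 0.03, 0, 0, 0, 0, 0]
    - [0.4, 0.03, 0, 0, 0, 0, 0]
    - [0.4, 0.03, 0, 0, 0, 0, 0]

```text
time_s: 17.85
ee_pos: [0.4857, -0.1272, 0.0034]
eef_rot: [-3.142, -0.0, -0.245]
force: [0.6, 0.1, -0.8]
grip_width: 0.0555
grip_force: 25.0
```

>>> move_arm:
  increments:
    - [0.4, 0.03, 0, 0, 0, 0, 0]
    - [0.4, 0.03, 0, 0, 0, 0, 0]
    - [0.4, 0.03, 0, 0, 0, 0, 0]
    - [0.4, 0.03, 0, 0, 0, 0, 0]
    - [0.4, 0.03, 0, 0, 0, 0, 0]
    - [0.4, 0.03, 0, 0, 0, 0, 0]
    - [0.4, 0.03, 0, 0, 0, 0, 0]
    - [0.4, 0.03, 0, 0, 0, 0, 0]

```text
time_s: 18.65
ee_pos: [0.4974, -0.1302, 0.0034]
eef_rot: [3.142, -0.0, -0.245]
force: [-0.5, -0.4, -0.3]
grip_width: 0.0552
grip_force: 25.0
```

>>> move_arm:
  increments:
    - [0.4, 0.03, 0, 0, 0, 0, 0]
    - [0.4, 0.03, 0, 0, 0, 0, 0]
    - [0.4, 0.03, 0, 0, 0, 0, 0]
    - [0.4, 0.03, 0, 0, 0, 0, 0]
    - [0.4, 0.03, 0, 0, 0, 0, 0]

```text
time_s: 19.15
ee_pos: [0.5047, -0.132, 0.0035]
eef_rot: [-3.142, -0.0, -0.245]
force: [0.7, -0.4, -1.0]
grip_width: 0.0558
grip_force: 25.0
```

>>> move_arm:
  increments:
    - [0.4, 0, 0, 0.018, 0, 0, 0]
    - [0.4, 0.02, 0, 0, 0, 0, 0]
    - [0.4, 0.02, 0, 0, 0, 0, 0]
    - [0.4, 0.02, 0, 0, 0, 0, 0]
    - [0.4, 0.02, 0, 0, 0, 0, 0]
    - [0.4, 0.02, 0, 0, 0, 0, 0]
    - [0.4, 0.02, 0, 0, 0, 0, 0]
    - [0.4, 0.02, 0, 0, 0, 0, 0]
  force: 6

```text
time_s: 19.95
ee_pos: [0.5114, -0.1336, 0.0025]
eef_rot: [3.142, 0.0, -0.245]
force: [0.3, 0.3, -0.7]
grip_width: 0.0561
grip_force: 6.0
```

>>> move_arm:
  increments:
    - [0.4, 0.02, 0, 0, 0, 0, 0]
    - [0.4, 0.02, 0, 0, 0, 0, 0]
    - [0.4, 0.02, 0, 0, 0, 0, 0]
    - [0.4, 0.02, 0, 0, 0, 0, 0]

```text
time_s: 20.35
ee_pos: [0.5153, -0.1346, 0.0025]
eef_rot: [3.142, 0.0, -0.245]
force: [-0.4, -0.1, -0.7]
grip_width: 0.056
grip_force: 6.0
```

>>> move_arm:
  increments:
    - [0.4, 0.02, 0, 0, 0, 0, 0]
    - [0.4, 0.02, 0, 0, 0, 0, 0]
    - [0.4, 0.02, 0, 0, 0, 0, 0]

```text
time_s: 20.65
ee_pos: [0.5182, -0.1354, 0.0026]
eef_rot: [-3.142, -0.0, -0.245]
force: [0.1, -0.3, -0.2]
grip_width: 0.056
grip_force: 6.0
```

>>> move_arm:
  increments:
    - [0.4, 0.02, 0, 0, 0, 0, 0]
    - [0.4, 0.02, 0, 0, 0, 0, 0]
    - [0.4, 0.02, 0, 0, 0, 0, 0]

```text
time_s: 20.95
ee_pos: [0.5211, -0.1361, 0.0026]
eef_rot: [-3.142, -0.0, -0.245]
force: [0.1, -0.4, -0.3]
grip_width: 0.0557
grip_force: 6.0
```

>>> move_arm:
  increments:
    - [0.4, 0.02, 0, 0, 0, 0, 0]
    - [0.4, 0.02, 0, 0, 0, 0, 0]

```text
time_s: 21.15
ee_pos: [0.5223, -0.1365, 0.0022]
eef_rot: [3.142, 0.002, -0.245]
force: [-6.7, 0.6, -0.6]
grip_width: 0.0561
grip_force: 6.0
```

>>> move_arm:
  increments:
    - [0.4, 0.02, 0, 0, 0, 0, 0]
    - [0.4, 0.02, 0, 0, 0, 0, 0]

```text
time_s: 21.35
ee_pos: [0.5235, -0.1368, 0.002]
eef_rot: [3.142, 0.004, -0.245]
force: [-7.7, -0.0, 1.8]
grip_width: 0.056
grip_force: 6.0
```

```bash
python3 - <<'E'
from h import *
p=shot('top');c=p['color']
i=cv2.resize(c[140:205,345:425],None,fx=9,fy=9,interpolation=cv2.INTER_CUBIC);i=cv2.convertScaleAbs(i,alpha=1.3);cv2.imwrite('pics/t7.png',i)
o=ctrl.get_obs();print(o['ee_pos'],o['eef_rot'],o['force'])
E
```

```text
[ 0.52362092 -0.13682245  0.00199613] [ 3.14157216  0.0037005  -0.24525544] [-8.48389974 -0.07894985  1.19709906]
```

View pics/t7.png

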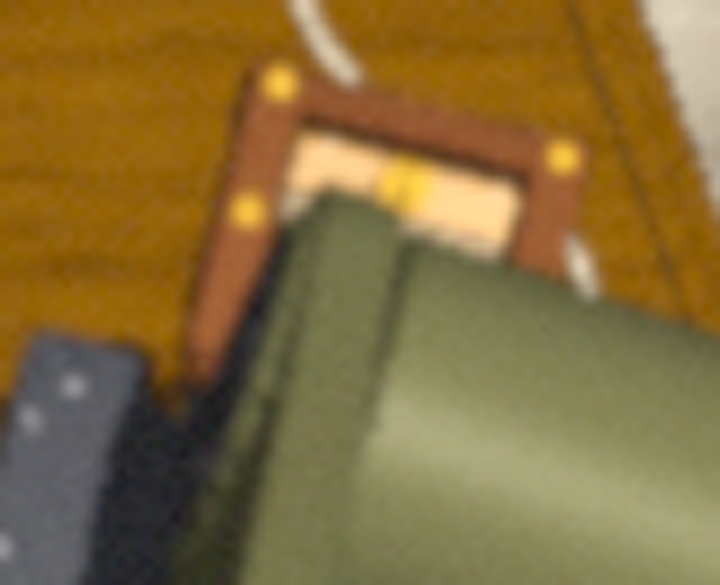

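The pad's end touches the pale stop block (crop row ~200), and the force rose to about 8 N on contact, so it is home. I'll release and withdraw upward.

>>> move_arm:
  increments:
    - [0.65, -0.02, 0, 0, 0, 0, 0]
    - [0.7, 0, 0, 0, 0, 0, 0]
    - [0.8, 0, 0, 0, 0, 0, 0]
    - [0.8, 0, 0, 0, 0, 0, 0]
    - [0.8, 0, 0, 0, 0, 0, 0]
    - [0.8, 0, 0, -0.2, 0, 0, 0]
    - [0.8, 0, 0, -0.4, 0, 0, 0]
    - [0.8, 0, 0, -0.6, 0, 0, 0]
    - [0.8, 0, 0, -0.6, 0, 0, 0]
    - [0.8, 0, 0, -0.6, 0, 0, 0]
    - [0.8, -0.5, 0, 0, 0, 0, 0]
    - [0.8, -0.6, 0, 0, 0, 0, 0]
    - [0.8, -0.6, 0, 0, 0, 0, 0]
    - [0.8, -0.6, 0, 0, 0, 0, 0]
    - [0.8, 0, 0, 0, 0, 0, 0]
    - [0.8, 0, 0, 0, 0, 0, 0]

```text
time_s: 23.0
ee_pos: [0.4128, -0.109, 0.1236]
eef_rot: [3.141, -0.002, -0.245]
force: [0.3, -0.0, 0.6]
grip_width: 0.0748
grip_force: 0.0
```

```bash
python3 - <<'E'
from h import *
p=shot('top');c=p['color']
a=cv2.resize(c[140:230,345:425],None,fx=5,fy=5,interpolation=cv2.INTER_CUBIC);b=cv2.resize(c[110:200,222:292],None,fx=5,fy=5,interpolation=cv2.INTER_CUBIC)
cv2.imwrite('pics/t8.png',cv2.convertScaleAbs(np.hstack([a,b]),alpha=1.3))
o=ctrl.get_obs();print(o['ee_pos'],o['eef_rot'],o['force'])
E
```

```text
[ 0.41316063 -0.10915516  0.12336326] [ 3.14143455e+00 -1.68687545e-03 -2.45311458e-01] [ 0.53012937  0.27566367 -0.46907121]
```

View pics/t8.png

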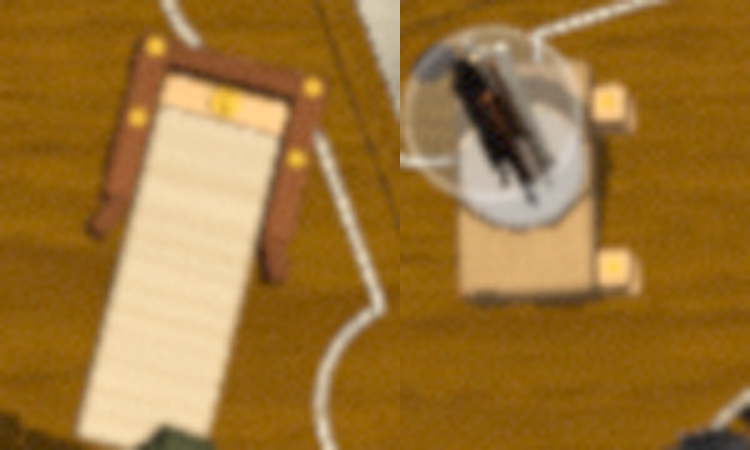

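The pad lies flat in the keeper against the stop (crop (160,105)–(283,135)), centred and in line. The block and jar stand behind the stops and the arm is clear, so I'm handing in.

```bash
python3 -c "
from station import ctrl
print(ctrl.hand_in())"
```

```text
the job is handed in; nothing more can be done
None
```

The pad is drawn out and home against the keeper's end stop, the block and jar are standing on the bearers, and the job was handed in at about 23 s; no verdict came back.

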